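Swap the wrong lens module in a spring-clamped optics kit

TASK

The kit on the aluminium carrier should hold three identical modules with large round lenses, but one of them is a different kind: work it out of its spring clamp without forcing it and stand it flat in the vacant cell of the stock tray, the one with the blank card. Then take the matching large round module from the stock tray and clamp it properly in the empty bay, flat on the bay floor and held under both clamp noses. Leave the other modules and everything else where they are.

Things in the scene. Friction and masses are not known exactly. Their poses are not given: they have to be found in the camera images.
- round_a: Kit module, correct kind: a loose black module: foot plate 50 (x) x 36 (y) x 8 mm, a stem, and on it an upright head plate 12 mm thick (along x), flat faces square to x; origin at the centre of the foot's underside, z up. Head: round, 44 mm across, centre 36 mm above the underside, round lens. It starts clamped in a bay of the carrier. About 0.14 kg.
- round_b: Kit module, correct kind, same as round_a, clamped in another bay.
- square: The wrong part in the kit: a loose black module: foot plate 50 (x) x 36 (y) x 8 mm, a stem, and on it an upright head plate 12 mm thick (along x), flat faces square to x; origin at the centre of the foot's underside, z up. Head: 40 mm square with a square window, centre 36 mm up; it starts clamped in one of the three bays (any). About 0.14 kg.
- round_spare: The correct replacement, same shape as round_a; it stands unclamped in a cell of the stock tray, turned up to 0.25 rad. Its head can be gripped across the 12 mm thickness about 42 mm above the underside.
- small_round: Stock module of another kind (same foot, round head only 30 mm across, centre 36 mm up), in another tray cell; not wanted.
- slit: Stock module of another kind (same foot, tall head 24 mm wide, top 66 mm up, with a narrow slit), in another tray cell; not wanted.
- carrier: Kit carrier, fixed: aluminium plate 10 mm thick, x -85 to +45, y +-160 mm about the origin (underside, below the middle bay's centre); +x is away from the robot. Three bays at y = -80, 0, +80 mm, 42 mm wide between ribs 6 mm high (x -25 to 25). Heights given for bays and clamps are above the bay floor (the plate's top). A bar 14 mm high lies at x -64 to -82 mm.
- far_nose (a point): Edge of the fixed clamp nose at the far side, at the middle bay, on its underside (axes as the carrier's): a wall 14 mm high along all bays, face at carrier x = +25 mm, its nose overhanging to x = +20 mm, underside 10 mm up. A clamped foot rests against the wall, under the nose, its far edge free of the nose once pushed 5 mm towards -x.
- jaw_nose (a point): Edge of the sliding jaw's nose, underside, middle bay, as it stands with a module clamped (point fixed to the carrier). Each bay's jaw is 40 mm wide, 18 mm high, its face at carrier x = -25 mm and its nose reaching 5 mm over the foot, underside 13 mm up. Both noses trap the foot: it cannot be lifted straight out.
- bay0 (a point): Centre of bay 0's floor, where the centre of the underside of a clamped module's foot lies; axes as the carrier's (a clamped module is parallel to them, either way round). To take a module out: push it to -x until the jaw is at its stop, tip it about its near edge, far edge up about 25 degrees (head leaning to -x), draw it out to +x and up.
- bay1 (a point): Centre of bay 1's floor, where the centre of the underside of a clamped module's foot lies; axes as the carrier's (a clamped module is parallel to them, either way round). To put one in: tipped about 25 degrees, near edge low, under the jaw's nose; push to -x to the jaw's stop, lower the far edge, let it come back to +x under the fixed nose.
- bay2 (a point): Centre of bay 2's floor, where the centre of the underside of a clamped module's foot lies; axes as the carrier's (a clamped module is parallel to them, either way round). Works like the others.
- jaw0 (a joint): Spring jaw of bay 0: slide in m, 0 with a module clamped, up to +0.0075 (hard stop) as it is pushed back to -x, -0.003 when the bay is empty. Spring 300 N/m: about 2.4 N at 0, 4.7 N at the stop.
- jaw1 (a joint): Spring jaw of bay 1: slide in m, 0 with a module clamped, up to +0.0075 (hard stop) as it is pushed back to -x, -0.003 when the bay is empty. Spring 300 N/m: about 2.4 N at 0, 4.7 N at the stop.
- jaw2 (a joint): Spring jaw of bay 2: slide in m, 0 with a module clamped, up to +0.0075 (hard stop) as it is pushed back to -x, -0.003 when the bay is empty. Spring 300 N/m: about 2.4 N at 0, 4.7 N at the stop.
- tray: Stock tray, fixed to the table: grey, 164 x 144 mm, walls and dividers 4 mm thick and 15 mm high, floor 4 mm thick, four cells 76 x 66 mm with centres at x = +-40, y = +-35 mm; origin at the centre of its underside.
- card: Blank white paper card, 40 x 28 mm, flat on the floor of the tray's one vacant cell, at that cell's centre (origin on the cell floor); any of the four cells. It cannot be felt.
- thumbscrew: bystander: brass thumbscrew, 20 mm across, 26 mm high, standing on one end of the carrier; origin under its centre
- bottle: bystander: glass bottle, 66 mm across, 130 mm high; origin under its centre
- driver: bystander: screwdriver lying down, 170 mm long
- post: bystander: steel post standing, 25 mm across, 50 mm high
- lens_ring: bystander: flat black ring, 50 mm across, 10 mm high
- angle_plate: bystander: black angle plate, 50 x 50 mm foot, 58 mm high
There are look-alikes about, which are no part of the job. What is shaped like the square but pink or yellow is not meant. What is shaped like the round_spare but pink is not meant.

How it is judged:
At the end, for the whole second after the job is handed in: round_spare flat in the bay square left (6 mm; 2.5 mm along the clamp; 2 mm in height; tilt 0.05, yaw 0.2 rad), its jaw within 2.5 mm of 0. square upright on the vacant cell's floor, within 25 mm of the card. Both at rest; round_a, round_b within 6 mm of their starts (((horizontal distance between round_spare and bay0 below 0.006 m and z of round_spare in the frame of bay0 between -0.002 and 0.002 m and x of round_spare in the frame of bay0 between -0.0025 and 0.0025 m and value of joint jaw0 between -0.0025 and 0.0025 m) or (horizontal distance between round_spare and bay1 below 0.006 m and z of round_spare in the frame of bay1 between -0.002 and 0.002 m and x of round_spare in the frame of bay1 between -0.0025 and 0.0025 m and value of joint jaw1 between -0.0025 and 0.0025 m) or (horizontal distance between round_spare and bay2 below 0.006 m and z of round_spare in the frame of bay2 between -0.002 and 0.002 m and x of round_spare in the frame of bay2 between -0.0025 and 0.0025 m and value of joint jaw2 between -0.0025 and 0.0025 m)) and angle between each of round_spare, square's own z axis and vertical below 0.05 rad and angle between the x axis of round_spare and the x axis of carrier, either way round below 0.2 rad and linear speed of each of round_spare, square below 0.02 m/s and horizontal distance between square and card below 0.025 m and z of square in the frame of card between -0.002 and 0.002 m and distance of each of round_a, round_b from where it was at the start of the episode below 0.006 m); the robot touches nothing.
It fails at once if a module is pressed against the carrier with more than 60 N (contact force between any of round_spare, square and carrier above 60 N).
It fails at once if one of the two right modules of the kit is moved more than 12 mm (distance of any of round_a, round_b from where it was at the start of the episode above 0.012 m).
It fails at once if another stock module or a bystander is moved more than 25 mm (distance of any of small_round, slit, thumbscrew, bottle, driver, post, lens_ring, angle_plate from where it was at the start of the episode above 0.025 m).
It also fails if it takes over 61 s, if anything falls off the work surface, if the arm or the gripper's body presses on something with over 40 N, if the wrist force passes 120 N, or if a joint passes its speed limit or range.

ROBOT

A 6-joint arm with a two-finger parallel gripper is mounted at the origin on the work surface. World frame = base frame: x ahead of the robot, y to its left, z up, the work surface at z = 0. Lengths are in m, angles in rad, forces in N, time in s.
With the tool pointing down it reaches from about 0.35 to 0.85 m from the base axis. Payload 8.1 kg.
Tool frame: the origin (TCP) lies between the finger pads; the fingertips stand 11 mm ahead of it and the grasp point (between the pads) lies 8 mm behind it; y points along the fingers, x is the direction in which the jaws open and shut, and the axes are right-handed (so a half turn about y gives the same grasp; the last joint's range is limited). The gripper opens to 93 mm and grips with 3 to 60 N. Pads are 15 mm wide; open, the fingers measure 128 mm over their backs; the gripper's body (75 mm by 188 mm) begins 65 mm behind the grasp point.
Start: joints at [-1.198, 0.13, 1.488, -0, 1.523, -0.085], TCP at [0.265, -0.538, 0.23] pointing down, gripper open.
Joint ranges: [-2.96, 2.96], [-0.89, 2.26], [0.02, 2.5], [-1.34, 4.48], [0, 2.73], [-2.66, 2.66]. Speed limits (rad/s): [2.39, 2.39, 2.79, 3.14, 3.14, 3.14].

INTERFACE

Orientations are given as a rotation vector (axis times angle).
In Python, from plant import readout, optics, robot gives the robot as it stands.
- The arm moves only by the shell command python3 -m creep 'ROWS' [FORCE]. ROWS is JSON, a list that holds one entry, the list of rows, each a list of 7 numbers: the closure, from 0 (fully open) to 1 (shut), then the shift along the tool's x, y, z in cm, then the turn, a rotation vector about the tool's x, y, z in degrees. In form: [[[grip, x, y, z, wx, wy, wz], ...]]. A call has exactly 8 rows; each row shifts and turns the pose as measured when the row begins, along the tool's axes as they then stand; what a row does not reach is not made up. A row lasts 1/10 s, in which the tool goes at most 50 mm and 8.59 degrees, less where a joint would pass 70% of its speed; a pose out of reach is approached as far as the arm can. A call is refused whole if a number of a shift passes 5 or a number of a turn 8.59, either way. A call with a gripper value outside its range is refused whole. The fingers move at their own pace and stop on an object; FORCE is the grip in N (left out, the last holds). Time passes only in rows, so rows that do not move let the fingers close, or fill a call up. It gives the time, the measured TCP pose, the force and the opening at its end, in the units of the state.
- readout.read_state(): the state, without advancing time (a new reading comes with each control period).
- optics.read_camera(name): name is "scene" or "top"; returns a dict with "frame" (420x560x3 uint8, red, green, blue), "depth" (420x560 float32, m along the optical axis (not along the pixel's ray), 0 where there is no reading), "intrinsics" (3x3 intrinsics, pixels), "dist_coeffs" ([k1, k2, p1, p2, k3] as OpenCV has them; the pictures are not rectified), "R" (3x3) and "t" (3): a world point X has camera coordinates R X + t. Camera axes: x right, y down, z forward; pixel columns grow to the right and rows downward; lengths in m; the calibration is good to about 2 mm. A picture is of the moment at which its call begins.
- robot.close_job(): hands the job in, once; it reports no verdict.
The state is a dict: "t": time; "q": joint angles; "dq": joint speeds; "joint_torque": joint torques, N m; "tool_pos": TCP position; "orientation": TCP orientation; "force": force on the tool from outside, world axes, zero at the start; "wrist_torque": the same for the moment, N m; "opening": finger opening in m.
Only numpy, scipy, OpenCV 4.12 (cv2) and the standard library are available. Lean on these libraries where they do the work, as an engineer would, in place of code of your own. Each camera call takes 0.05 s, during which the arm holds its last target. There are 200 camera calls.

## Working session

There is one attempt and no reset: what is moved stays moved. The work goes in short steps, Python scripts to look and compute and a shell command to move; the robot and the scene stay as the last step left them, time stands still between calls to the robot, and variables do not carry over. Pictures are saved under pics/ and viewed, about 8 in all and at most 12, crops included, and the job is handed in when it is done.

```bash
ls; mkdir -p pics; cat > h.py <<'E'
import numpy as np, cv2
from plant import readout, optics, robot
def cam(n):
    return optics.read_camera(n)
def ray(c,uv):
    p=cv2.undistortPoints(np.array(uv,float).reshape(-1,1,2),np.array(c["intrinsics"],float),np.array(c["dist_coeffs"],float)).reshape(-1,2)
    R=np.array(c["R"]);t=np.array(c["t"])
    d=np.c_[p,np.ones(len(p))]@R
    return -R.T@t,d
def on(c,uv,z):
    o,d=ray(c,uv); return o+d*((z-o[2])/d[:,2])[:,None]
def cloud(c):
    h,w=c["depth"].shape
    uv=np.stack(np.meshgrid(np.arange(w),np.arange(h)),-1).reshape(-1,2)
    o,d=ray(c,uv); return (o+d*c["depth"].reshape(-1,1)).reshape(h,w,3)
def proj(c,X):
    r=cv2.Rodrigues(np.array(c["R"],float))[0]
    return cv2.projectPoints(np.array(X,float).reshape(-1,1,3),r,np.array(c["t"],float),np.array(c["intrinsics"],float),np.array(c["dist_coeffs"],float))[0].reshape(-1,2)
def st():
    s=readout.read_state()
    print({k:np.round(s[k],4).tolist() for k in("t","q","tool_pos","orientation","force","opening")}); return s
E
python3 - <<'E'
from h import *
st()
for n in("scene","top"):
    c=cam(n); cv2.imwrite(f"pics/{n}0.png",cv2.resize(c["frame"][...,::-1],(800,600)))
    np.save(f"{n}0.npy",c,allow_pickle=True)
    R=np.array(c["R"]);print(n,np.round(-R.T@c["t"],3),np.round(R[2],3),np.round(c["intrinsics"],1).tolist())
E
```

```text
pics
{'t': 0.0, 'q': [-1.1984, 0.1312, 1.4893, -0.0, 1.523, -0.0854], 'tool_pos': [0.265, -0.5377, 0.2286], 'orientation': [-1.3906, 0.8668, -0.8644], 'force': [-0.1668, 0.0841, 0.5009], 'opening': 0.0932}
scene [ 1.331 -0.337  0.736] [-0.71   0.294 -0.64 ] [[481.8, 0.0, 264.4], [0.0, 481.8, 206.4], [0.0, 0.0, 1.0]]
top [ 0.507 -0.021  0.839] [ 0.069  0.018 -0.997] [[410.4, 0.0, 284.5], [0.0, 410.4, 208.2], [0.0, 0.0, 1.0]]
```

View pics/scene0.png

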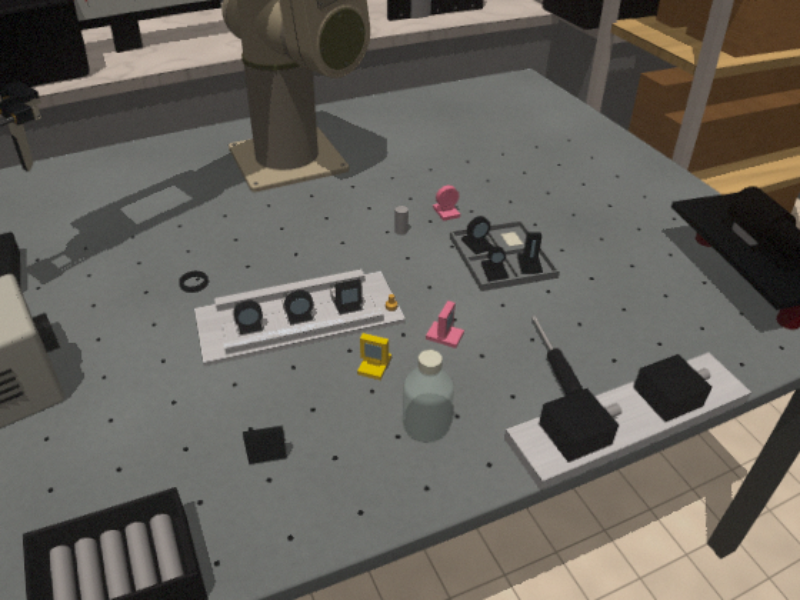

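View pics/top0.png

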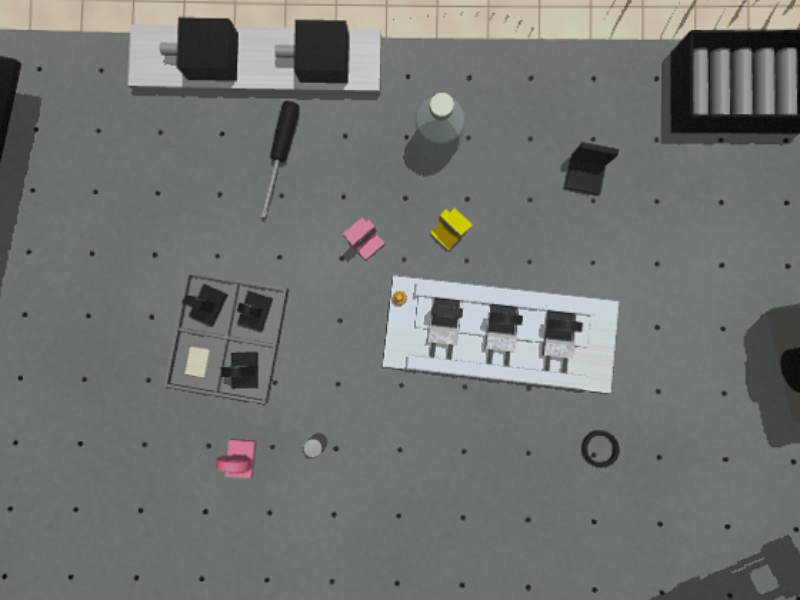

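```bash
python3 - <<'E'
from h import *
s=readout.read_state();print(np.round(cv2.Rodrigues(np.array(s["orientation"]))[0],3))
E
```

```text
[[ 0.442 -0.001  0.897]
 [-0.897  0.002  0.442]
 [-0.002 -1.     0.   ]]
```

Top view (800x600): the carrier holds modules at (442,312), (503,322) and (562,325). The tray has the card at (197,362) and modules at (208,303), (256,310) and (241,370).

In the scene view:
- **Wrong part:** (348,295) has a square window, so it is the wrong part. The round ones at (299,305) and (248,315) are correct.
- **Tray modules:** (478,230) is large round, (495,257) is small round and (533,245) is slit.
- **Look-alikes:** pink round (447,198), pink (445,322), yellow (374,352), black angle plate (265,444) and ring (194,281).

I choose scene (348,295) = top (442,312) as the square, and scene (478,230) = top (241,370) as the spare. Next I measure them and check the choice in one crop.

```bash
python3 - <<'E'
from h import *
T=np.load("top0.npy",allow_pickle=True).item();S=np.load("scene0.npy",allow_pickle=True).item()
a=cv2.resize(S["frame"][150:240,220:300],None,fx=5,fy=5,interpolation=2); b=cv2.resize(S["frame"][140:210,300:400],None,fx=4,fy=4.5,interpolation=2)
h=450;im=np.zeros((h,800,3),np.uint8);im[:450,:400]=a;im[:315,400:800]=b
cv2.imwrite("pics/crop0.png",im[...,::-1])
P=cloud(T);f=T["frame"].astype(int)
roi=np.zeros(f.shape[:2],bool);roi[185:285,262:440]=1
# plate: bright white pixels
m=(roi&(f.min(2)>135)).astype(np.uint8)
m=cv2.morphologyEx(m,cv2.MORPH_CLOSE,np.ones((9,9)))
c=max(cv2.findContours(m,0,2)[0],key=cv2.contourArea)
w=on(T,c.reshape(-1,2),0.010)
r=cv2.minAreaRect((w[:,:2]*1000).astype(np.float32));print("plate rect mm",r)
# depth: dark tops
for name,(x0,x1,y0,y1) in dict(sq=(295,325,205,250),r1=(337,367,210,255),r2=(378,408,215,260),tray_nr=(150,185,240,278),slit=(128,160,195,228),small=(164,192,200,232)).items():
    p=P[y0:y1,x0:x1].reshape(-1,3);d=f[y0:y1,x0:x1].max(2).reshape(-1)<70
    q=p[d&(p[:,2]>.04)];print(name,len(q),"zmax",p[d,2].max().round(4),"mean",q.mean(0).round(4),"rect",cv2.minAreaRect((q[:,:2]*1000).astype(np.float32)) if len(q)>3 else None)
pl=P[f.min(2)>135];print("z plate med",np.median(P[185:285,262:440][m[185:285,262:440]>0][:,2]))
# tray
dark=np.zeros(f.shape[:2],np.uint8);dark[185:290,110:205]=1
H=P[...,2];tm=((H>.010)&(H<.022)&(dark>0)).astype(np.uint8)
pts=P[tm>0];print("tray walls",len(pts),cv2.minAreaRect((pts[:,:2]*1000).astype(np.float32)))
cm=(f.min(2)>150)&(dark>0)&(f[...,2]<f[...,0]-10);q=np.argwhere((f.min(2)>130)&(dark>0));c=q[:,::-1]
rr=cv2.minAreaRect(c.astype(np.float32));print("card px",rr,len(q)); print("card",on(T,[rr[0]],.004),cv2.minAreaRect((on(T,c,.004)[:,:2]*1000).astype(np.float32)))
E
```

```text
plate rect mm ((517.1666870117188, -138.9007110595703), (319.6701354980469, 130.2327423095703), 84.66767883300781)
sq 140 zmax 0.8389 mean [ 0.5428 -0.0593  0.075 ] rect ((536.0466918945312, -45.37333679199219), (28.053735733032227, 70.0018081665039), 28.28713035583496)
r1 156 zmax 0.8389 mean [ 0.5359 -0.1369  0.0669] rect ((528.3539428710938, -90.14720916748047), (19.460172653198242, 142.9757843017578), 9.375407218933105)
r2 156 zmax 0.8389 mean [ 0.5284 -0.2127  0.0718] rect ((522.558349609375, -129.03970336914062), (15.431023597717285, 217.3358917236328), 4.091936111450195)
tray_nr 155 zmax 0.8389 mean [0.4586 0.2147 0.0611] rect ((477.13836669921875, 108.04306030273438), (15.896280288696289, 264.8668518066406), 9.620979309082031)
slit 129 zmax 0.8389 mean [0.5463 0.2644 0.0876] rect ((524.3002319335938, 133.6421661376953), (311.1336364746094, 16.78177261352539), 80.5770263671875)
small 100 zmax 0.8389 mean [0.5401 0.2042 0.0584] rect ((521.77392578125, 101.02900695800781), (245.8097381591797, 14.033448219299316), 79.89055633544922)
z plate med 0.013771506888154206
tray walls 1813 ((503.7663879394531, 247.91915893554688), (146.27239990234375, 163.3697052001953), 81.41755676269531)
card px ((155.51710510253906, 235.09121704101562), (21.151155471801758, 74.12788391113281), 44.383941650390625) 296
card [[0.50468188 0.25516806 0.004     ]] ((504.9321594238281, 254.84524536132812), (43.345001220703125, 148.5891876220703), 47.35246276855469)
```

View pics/crop0.png

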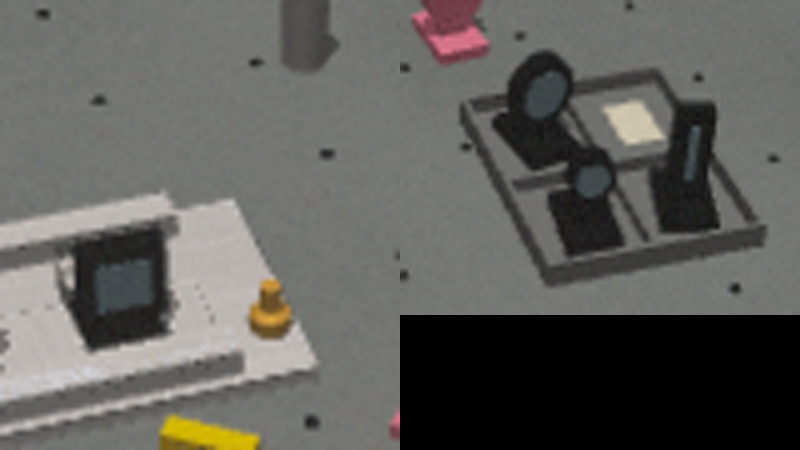

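The crop confirms the square window at crop (123,287). It also confirms the large round spare at crop (545,92), next to the card cell at (633,122). The plate rectangle came out 319.7 x 130.2 mm against 320 x 130, so it fits. I'll redo the head positions with the missing-depth pixels removed.

```bash
python3 - <<'E'
from h import *
mr=lambda q:[np.round(v,1).tolist() for v in cv2.minAreaRect((q[:,:2]*1000).astype(np.float32))]
car=np.array([.5371,-.1408]);a=np.radians(-5.33);ex=np.array([np.cos(a),np.sin(a)]);ey=np.array([-ex[1],ex[0]])
bays=[car+k*ey*.08 for k in(-1,0,1)];print("bays",np.round(bays,4))
for n in("top","scene"):
    T=np.load(n+"0.npy",allow_pickle=True).item();P=cloud(T);f=T["frame"].astype(int);ok=(T["depth"]>0)&(f.max(2)<110)
    H=P[...,2]
    def near(xy,r,lo,hi): return P[ok&(H>lo)&(H<hi)&(np.hypot(P[...,0]-xy[0],P[...,1]-xy[1])<r)]
    for k,b in enumerate(bays):
        q=near(b,.045,.035,.085);l=(q[:,:2]-car)@np.c_[ex,ey]*1000
        print(n,"bay",k,len(q),"z",q[:,2].max().round(4),"x %.1f..%.1f y %.1f..%.1f"%(*np.percentile(l[:,0],[3,97]),*np.percentile(l[:,1],[2,98])))
    for nm,xy in dict(spare=(.455,.213),slit=(.545,.262),small=(.54,.203)).items():
        q=near(xy,.035,.03,.08);t=q[q[:,2]>.0];print(n,nm,len(q),"z",q[:,2].max().round(4) if len(q) else 0,q.mean(0).round(4),mr(q))
        if nm=="spare":
            g=near(xy,.045,.006,.016);print("foot",len(g),mr(g))
    c=np.uint8((f.min(2)>130)&(T["depth"]>0)&(H<.02)&(P[...,0]>.42)&(P[...,0]<.52)&(P[...,1]>.24)&(P[...,1]<.32))
    q=np.argwhere(c)[:,::-1];w=on(T,q,.004);print(n,"card",len(q),mr(w))
    if n=="top":
        tm=(T["depth"]>0)&(H>.010)&(H<.022)&(P[...,0]>.39)&(P[...,0]<.63)&(P[...,1]>.14)&(P[...,1]<.34)
        print("tray",mr(P[tm]))
E
```

```text
bays [[ 0.5297 -0.2205]
 [ 0.5371 -0.1408]
 [ 0.5445 -0.0611]]
top bay 0 163 z 0.0695 x -7.4..4.4 y -97.2..-57.7
top bay 1 165 z 0.0684 x -7.5..4.7 y -19.1..21.6
top bay 2 155 z 0.0684 x -7.5..4.9 y 61.3..99.6
top spare 169 z 0.0638 [0.4589 0.2162 0.0547] [[458.5, 218.8], [13.2, 39.8], 0.4]
foot 450 [[458.6, 217.4], [72.7, 82.8], 81.0]
top slit 151 z 0.0724 [0.5477 0.2732 0.0599] [[548.2, 275.9], [25.8, 12.7], 66.4]
top small 108 z 0.0579 [0.5407 0.2062 0.0498] [[541.1, 208.5], [28.0, 13.2], 75.2]
top card 295 [[480.6, 283.2], [38.2, 72.8], 64.0]
tray [[503.8, 247.9], [146.3, 163.4], 81.4]
scene bay 0 260 z 0.0689 x -6.8..6.7 y -100.6..-60.4
scene bay 1 255 z 0.0691 x -6.7..7.4 y -21.5..19.2
scene bay 2 249 z 0.0674 x -7.4..6.8 y 60.0..98.2
scene spare 182 z 0.0646 [0.4604 0.2182 0.0466] [[457.6, 221.2], [45.0, 18.1], 89.6]
foot 240 [[457.6, 218.7], [75.2, 84.4], 80.5]
scene slit 174 z 0.0711 [0.5499 0.2734 0.0529] [[546.9, 275.2], [26.0, 17.7], 68.9]
scene small 108 z 0.0561 [0.5431 0.2068 0.0442] [[541.4, 207.5], [26.8, 17.4], 89.6]
scene card 98 [[465.3, 288.9], [28.8, 41.0], 82.6]
```

```bash
cat > d.py <<'E'
# delta from present pose to a goal TCP pose, in tool axes, cm and deg: python3 d.py x y z yawdeg [tiltdeg]
import sys
from h import *
from scipy.spatial.transform import Rotation as Ro
x,y,z,yaw=map(float,sys.argv[1:5]); tilt=float(sys.argv[5]) if len(sys.argv)>5 else 0
s=readout.read_state();R=Ro.from_rotvec(s["orientation"])
base=Ro.from_matrix(np.array([[1,0,0],[0,0,1],[0,-1,0]]).T.T) # x->x, y->-z, z->y
G=Ro.from_euler("z",yaw,degrees=True)*base*Ro.from_rotvec([0,0,tilt],degrees=True)
print("t",round(s["t"],2),"pos",np.round(s["tool_pos"],4),"d cm",np.round(R.inv().apply(np.array([x,y,z])-s["tool_pos"])*100,2),"turn",np.round((R.inv()*G).as_rotvec(degrees=True),2),"F",np.round(s["force"],1),"op",round(s["opening"],4))
E
python3 d.py .5445 -.0611 .15 -5.33
python3 - <<'E'
from h import *
for n in("top","scene"):
    T=np.load(n+"0.npy",allow_pickle=True).item();P=cloud(T);ok=T["depth"]>0
    m=ok&(P[...,0]>.3)&(P[...,0]<.7)&(P[...,1]<-.36)&(P[...,1]>-.75)&(P[...,2]>.03)&(P[...,2]<.6)
    q=P[m&~((P[...,0]<.45))];print(len(q),q.min(0).round(3),q.max(0).round(3))
E
```

```text
t 0.1 pos [ 0.265  -0.5378  0.2287] d cm [-30.4    7.93  46.14] turn [-5.000e-02 -5.844e+01 -8.000e-02] F [-0.2 -0.1  0.5] op 0.0928
691 [ 0.45  -0.531  0.03 ] [ 0.564 -0.497  0.086]
2602 [ 0.45  -0.593  0.03 ] [ 0.579 -0.498  0.142]
```

```bash
python3 -m creep '[[[0.3,-1,0,4,0,-5,0],[0.3,-1,0,4.5,0,-5,0],[0.3,-0.5,0,4.5,0,-5,0],[0.3,0,0,4.5,0,-5,0],[0.3,0,0,4.5,0,-5,0],[0.3,0,0,4.5,0,-5,0],[0.3,0,0,4.5,0,-5,0],[0.3,0,0,4.5,0,-5,0]]]' 40; python3 d.py .5445 -.0611 .15 -5.33
```

```text
t: 0.9
tool_pos: [0.5038, -0.2671, 0.2239]
orientation: [-1.544, 0.319, -0.308]
force: [0.9, -0.4, -0.0]
opening: 0.0651
t 0.9 pos [ 0.5038 -0.2671  0.2239] d cm [-4.21  7.48 20.54] turn [ -0.22 -17.57  -0.41] F [ 0.9 -0.4 -0. ] op 0.0651
```

```bash
python3 -m creep '[[[0.5,0,0,4.5,0,-3.5,0],[0.5,-0.5,0.5,4.5,0,-3.5,0],[0.5,-0.5,1,4,0,-3.5,0],[0.5,-1,1,3.5,0,-3.5,0],[0.5,-0.5,1,2,0,-3,0],[0.5,-0.5,1.5,1,0,0,0],[0.5,0,1.5,0,0,0,0],[0.5,0,0,0,0,0,0]]]'; python3 d.py .5445 -.0611 .044 -5.33
```

```text
t: 1.7
tool_pos: [0.5286, -0.0588, 0.1542]
orientation: [-1.562, 0.069, -0.053]
force: [-0.4, -0.1, 0.2]
opening: 0.0466
t 1.7 pos [ 0.5286 -0.0588  0.1542] d cm [ 1.71 11.   -0.19] turn [-0.42  0.86 -0.59] F [-0.4 -0.1  0.2] op 0.0466
```

```bash
python3 -m creep '[[[0.5,0.8,0,-0.2,-0.4,0.85,-0.6],[0.5,0.8,2,0,0,0,0],[0.5,0,2.5,0,0,0,0],[0.5,0,2.5,0,0,0,0],[0.5,0,1,0,0,0,0],[0.5,0,1,0,0,0,0],[0.5,0,0,0,0,0,0],[0.5,0,0,0,0,0,0]]]'; python3 d.py .5445 -.0611 .044 -5.33
```

```text
t: 2.5
tool_pos: [0.553, -0.0709, 0.0674]
orientation: [-1.574, 0.073, -0.094]
force: [-0.0, -0.3, 0.5]
opening: 0.0464
t 2.5 pos [ 0.553  -0.0709  0.0674] d cm [-0.98  2.33  0.89] turn [ 0.24 -0.77  0.76] F [-0.  -0.3  0.5] op 0.0464
```

```bash
python3 -m creep '[[[0.5,-0.5,0,0.4,0.2,-0.7,0.7],[0.5,-0.4,0.5,0.4,0,0,0],[0.5,0,0.5,0,0,0,0],[0.5,0,0.5,0,0,0,0],[0.5,0,0.4,0,0,0,0],[0.5,0,0.2,0,0,0,0],[0.5,0,0,0,0,0,0],[0.5,0,0,0,0,0,0]]]'; python3 d.py .5445 -.0611 .044 -5.33
```

```text
t: 3.3
tool_pos: [0.5462, -0.0613, 0.0476]
orientation: [-1.571, 0.069, -0.076]
force: [0.1, 0.4, 0.4]
opening: 0.0465
t 3.3 pos [ 0.5462 -0.0613  0.0476] d cm [-0.17  0.36  0.01] turn [0.05 0.02 0.27] F [0.1 0.4 0.4] op 0.0465
```

```bash
python3 -m creep '[[[0.5,-0.15,0.2,0,0,0,0.25],[0.5,0,0.15,0,0,0,0],[0.5,0,0,0,0,0,0],[0.75,0,0,0,0,0,0],[0.9,0,0,0,0,0,0],[1,0,0,0,0,0,0],[1,0,0,0,0,0,0],[1,0,0,0,0,0,0]]]' 10; python3 d.py .5445 -.0611 .044 -5.33
```

```text
t: 4.1
tool_pos: [0.5436, -0.0613, 0.0443]
orientation: [-1.571, 0.075, -0.071]
force: [-8.3, 0.9, 7.5]
opening: 0.0117
t 4.1 pos [ 0.5436 -0.0613  0.0443] d cm [0.09 0.02 0.03] turn [ 0.06  0.01 -0.15] F [-8.3  0.9  7.5] op 0.0117
```

```bash
python3 -m creep '[[[1,-0.05,0,0,0,0,0],[1,-0.05,0,0,0,0,0],[1,0,0,0,0,0,0],[1,0,0,0,0,0,0],[1,0,0,0,0,0,0],[1,0,0,0,0,0,0],[1,0,0,0,0,0,0],[1,0,0,0,0,0,0]]]' 40; python3 d.py .5445 -.0611 .044 -5.33
```

```text
t: 4.9
tool_pos: [0.5435, -0.0613, 0.0443]
orientation: [-1.571, 0.073, -0.073]
force: [0.7, -0.5, -1.2]
opening: 0.0118
t 4.9 pos [ 0.5435 -0.0613  0.0443] d cm [0.1  0.03 0.03] turn [ 0.06  0.   -0.01] F [ 0.7 -0.5 -1.2] op 0.0118
```

```bash
python3 -m creep '[[[1,-0.1,0,0,0,0,0],[1,-0.1,0,0,0,0,0],[1,-0.1,0,0,0,0,0],[1,-0.1,0,0,0,0,0],[1,-0.1,0,0,0,0,0],[1,-0.1,0,0,0,0,0],[1,0,0,0,0,0,0],[1,0,0,0,0,0,0]]]'; python3 d.py .5435 -.0613 .0443 -5.33
```

```text
t: 5.7
tool_pos: [0.5383, -0.0608, 0.0444]
orientation: [-1.571, 0.071, -0.075]
force: [4.3, -0.4, -4.1]
opening: 0.0121
t 5.7 pos [ 0.5383 -0.0608  0.0444] d cm [0.52 0.02 0.  ] turn [ 0.06 -0.    0.17] F [ 4.3 -0.4 -4.1] op 0.0121
```

```bash
python3 -m creep '[[[1,-0.1,0,0,0,0,0],[1,-0.1,0,0,0,0,0],[1,-0.1,0,0,0,0,0],[1,0,0,0,0,0,0],[1,0,0,0,0,0,0],[1,0,0,0,0,0,0],[1,0,0,0,0,0,0],[1,0,0,0,0,0,0]]]'; python3 d.py .5435 -.0613 .0443 -5.33
```

```text
t: 6.5
tool_pos: [0.5359, -0.0606, 0.0446]
orientation: [-1.571, 0.069, -0.077]
force: [5.7, -0.3, -4.7]
opening: 0.0118
t 6.5 pos [ 0.5359 -0.0606  0.0446] d cm [0.77 0.04 0.  ] turn [ 0.06 -0.    0.28] F [ 5.7 -0.3 -4.7] op 0.0118
```

```bash
python3 -m creep '[[[1,-0.12,-0.1,0,0,0,-2.5],[1,-0.12,-0.1,0,0,0,-2.5],[1,-0.12,-0.1,0,0,0,-2.5],[1,-0.12,-0.1,0,0,0,-2.5],[1,0,0,0,0,0,0],[1,0,0,0,0,0,0],[1,0,0,0,0,0,0],[1,0,0,0,0,0,0]]]'; python3 d.py .5311 -.0601 .0481 -5.33 -10
```

```text
t: 7.3
tool_pos: [0.5312, -0.0602, 0.0492]
orientation: [-1.574, -0.071, -0.217]
force: [4.4, -0.7, -4.9]
opening: 0.0118
t 7.3 pos [ 0.5312 -0.0602  0.0492] d cm [-0.03  0.1   0.01] turn [0.07 0.01 0.49] F [ 4.4 -0.7 -4.9] op 0.0118
```

```bash
python3 -m creep '[[[1,-0.12,-0.09,0,0,0,-2.5],[1,-0.12,-0.09,0,0,0,-2.5],[1,-0.12,-0.09,0,0,0,-2.5],[1,-0.12,-0.09,0,0,0,-2.5],[1,-0.12,-0.09,0,0,0,-2.5],[1,-0.1,-0.09,0,0,0,-2],[1,0,0,0,0,0,0],[1,0,0,0,0,0,0]]]'; python3 d.py .5226 -.0594 .0522 -5.33 -25
```

```text
t: 8.1
tool_pos: [0.5248, -0.0597, 0.0534]
orientation: [-1.563, -0.274, -0.417]
force: [3.9, -0.6, -2.0]
opening: 0.0119
t 8.1 pos [ 0.5248 -0.0597  0.0534] d cm [-0.26  0.01  0.01] turn [0.03 0.06 0.18] F [ 3.9 -0.6 -2. ] op 0.0119
```

```bash
python3 -m creep '[[[1,0.23,0.1,0,0,0,0],[1,0.23,0.09,0,0,0,0],[1,0.24,0.08,0,0,0,0],[1,0.24,0.08,0,0,0,0],[1,0.24,0.08,0,0,0,0],[1,0.24,0.08,0,0,0,0],[1,0,0,0,0,0,0],[1,0,0,0,0,0,0]]]'; python3 d.py .5226 -.0594 .0522 -5.33 -25
```

```text
t: 8.9
tool_pos: [0.5403, -0.0608, 0.0534]
orientation: [-1.563, -0.268, -0.41]
force: [-0.9, 1.0, -1.1]
opening: 0.0116
t 8.9 pos [ 0.5403 -0.0608  0.0534] d cm [-1.67 -0.63 -0.02] turn [-0.02  0.09 -0.28] F [-0.9  1.  -1.1] op 0.0116
```

```bash
python3 -m creep '[[[1,0.21,-0.45,0,0,0,0],[1,0.42,-0.9,0,0,0,0],[1,0.63,-1.36,0,0,0,0],[1,0.85,-1.8,0,0,0,0],[1,0.85,-1.8,0,0,0,0],[1,0.85,-1.8,0,0,0,0],[1,0,-1,0,0,0,5],[1,0,0,0,0,0,5]]]'; python3 d.py .468 .2885 .16 -8.6
```

```text
t: 9.7
tool_pos: [0.5339, -0.0601, 0.1602]
orientation: [-1.573, -0.127, -0.272]
force: [0.8, 0.3, -1.6]
opening: 0.0119
t 9.7 pos [ 0.5339 -0.0601  0.1602] d cm [-9.46 -2.47 34.11] turn [-0.37  3.29 14.55] F [ 0.8  0.3 -1.6] op 0.0119
```

```bash
python3 - <<'E'
from h import *
c=cam("scene");f=c["frame"][110:260,120:400];cv2.imwrite("pics/s1.png",cv2.resize(f[...,::-1],(784,420)))
E
```

```text
(no output)
```

View pics/s1.png

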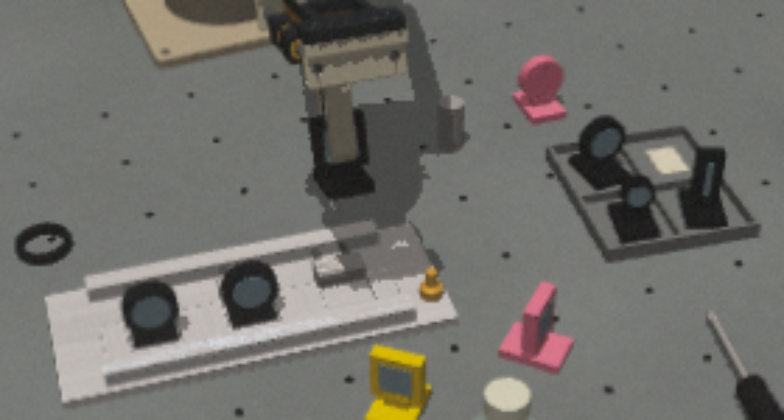

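The picture shows the square held clear above the empty bay 2 at (340,165), with both round modules still clamped at (150,310) and (250,290). I carry it to the card cell, at about (668,160) in this crop.

```bash
python3 -m creep '[[[1,-0.8,-0.3,3,0,0.5,3.6],[1,-1,-0.3,4,0,0.5,3.6],[1,-1.2,-0.1,4.5,0,0.5,3.6],[1,-1.2,0,4.5,0,0.5,3.6],[1,-1.2,0,4.5,0,0.5,0],[1,-1,0,4.5,0,0.5,0],[1,-0.5,0,3,0,0,0],[1,-0.5,0,0.5,0,0,0]]]'; python3 d.py .468 .2885 .0383 -8.6
```

```text
t: 10.55
tool_pos: [0.497, 0.2405, 0.1679]
orientation: [-1.561, 0.116, -0.124]
force: [-0.5, -0.9, -1.7]
opening: 0.0119
t 10.55 pos [0.497  0.2405 0.1679] d cm [-3.66 12.97  4.22] turn [-0.38 -0.18  0.25] F [-0.5 -0.9 -1.7] op 0.0119
```

```bash
python3 -m creep '[[[1,-1.2,0,1.4,-0.3,-0.2,0.2],[1,-1.2,0,1.4,0,0,0],[1,-1,0.5,1.2,0,0,0],[1,-0.3,2,0.2,0,0,0],[1,0,2.5,0,0,0,0],[1,0,2.5,0,0,0,0],[1,0,1,0,0,0,0],[1,0,0,0,0,0,0]]]'; python3 d.py .468 .2885 .0383 -8.6
```

```text
t: 11.35
tool_pos: [0.4658, 0.2884, 0.0828]
orientation: [-1.563, 0.109, -0.124]
force: [-0.4, 0.2, -1.3]
opening: 0.0116
t 11.35 pos [0.4658 0.2884 0.0828] d cm [0.18 4.45 0.02] turn [-0.33  0.1   0.51] F [-0.4  0.2 -1.3] op 0.0116
```

```bash
python3 -m creep '[[[1,0.2,1,0,-0.3,0.1,0.5],[1,0,1,0,0,0,0],[1,0,1,0,0,0,0],[1,0,0.6,0,0,0,0],[1,0,0.4,0,0,0,0],[1,0,0.2,0,0,0,0],[1,0,0,0,0,0,0],[1,0,0,0,0,0,0]]]'; python3 d.py .468 .2885 .0383 -8.6
```

```text
t: 12.15
tool_pos: [0.4707, 0.2886, 0.0408]
orientation: [-1.565, 0.116, -0.122]
force: [-0.4, 0.6, -1.1]
opening: 0.0119
t 12.15 pos [0.4707 0.2886 0.0408] d cm [-0.26  0.25 -0.05] turn [-0.17 -0.07  0.22] F [-0.4  0.6 -1.1] op 0.0119
```

```bash
python3 -m creep '[[[1,-0.1,0.1,0,-0.1,0,0.2],[1,0,0.1,0,0,0,0],[1,0,0.05,0,0,0,0],[1,0,0.05,0,0,0,0],[1,0,0,0,0,0,0],[1,0,0,0,0,0,0],[1,0,0,0,0,0,0],[1,0,0,0,0,0,0]]]'; python3 d.py .468 .2885 .0383 -8.6
```

```text
t: 12.95
tool_pos: [0.4704, 0.2893, 0.0389]
orientation: [-1.565, 0.117, -0.12]
force: [0.6, 0.5, -2.0]
opening: 0.0116
t 12.95 pos [0.4704 0.2893 0.0389] d cm [-0.23  0.06 -0.11] turn [-0.13 -0.06  0.1 ] F [ 0.6  0.5 -2. ] op 0.0116
```

```bash
python3 -m creep '[[[1,0,0.05,0,-0.1,0,0.1],[1,0,0.05,0,0,0,0],[1,0,0.04,0,0,0,0],[1,0,0,0,0,0,0],[1,0,0,0,0,0,0],[1,0,0,0,0,0,0],[1,0,0,0,0,0,0],[1,0,0,0,0,0,0]]]'; python3 d.py .468 .2885 .0383 -8.6
```

```text
t: 13.75
tool_pos: [0.4706, 0.2894, 0.0383]
orientation: [-1.567, 0.118, -0.119]
force: [-1.4, -0.5, 0.4]
opening: 0.0119
t 13.75 pos [0.4706 0.2894 0.0383] d cm [-0.25 -0.   -0.13] turn [-0.04 -0.06  0.01] F [-1.4 -0.5  0.4] op 0.0119
```

Contact came at exactly the height I worked out (0.0383). Release and lift.

```bash
python3 -m creep '[[[0.9,0,0,0,0,0,0],[0.7,0,0,0,0,0,0],[0.6,0,0,0,0,0,0],[0.6,0,-0.5,0,0,0,0],[0.6,0,-1.5,0,0,0,0],[0.6,0,-2.5,0,0,0,0],[0.6,0,-2.5,0,0,0,0],[0.6,0,-1,0,0,0,0]]]'; python3 - <<'E'
from h import *
mr=lambda q:[np.round(v,1).tolist() for v in cv2.minAreaRect((q[:,:2]*1000).astype(np.float32))]
c=cam("scene");P=cloud(c);f=c["frame"].astype(int);ok=(c["depth"]>0)&(f.max(2)<110)
q=P[ok&(P[...,2]>.03)&(P[...,2]<.07)&(np.hypot(P[...,0]-.459,P[...,1]-.219)<.035)];print("spare",len(q),q[:,2].max(),mr(q))
q=P[ok&(P[...,2]>.03)&(P[...,2]<.07)&(np.hypot(P[...,0]-.468,P[...,1]-.2885)<.03)];print("sq",len(q),q[:,2].max(),mr(q))
cv2.imwrite("pics/s2.png",cv2.resize(c["frame"][110:230,270:410][...,::-1],(700,600),interpolation=2))
E
python3 d.py .4585 .2195 .038 0
```

```text
t: 14.55
tool_pos: [0.47, 0.289, 0.1224]
orientation: [-1.568, 0.12, -0.118]
force: [-0.5, 0.4, 0.9]
opening: 0.0371
spare 180 0.06263756696943179 [[457.7, 222.5], [17.7, 46.0], 1.4]
sq 191 0.06189310475816223 [[469.3, 288.1], [43.0, 20.3], 79.9]
t 14.6 pos [0.4706 0.2894 0.1234] d cm [-0.15  8.54 -7.09] turn [-0.04 -8.66  0.02] F [0.6 0.2 1.6] op 0.0375
```

View pics/s2.png

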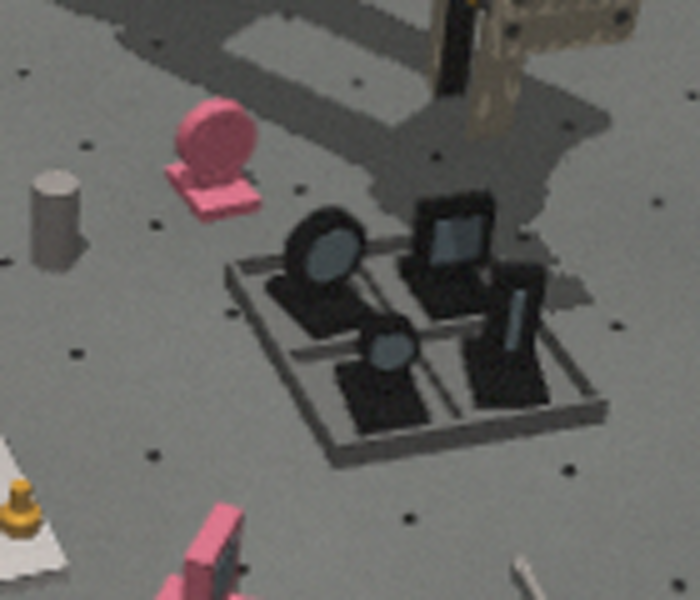

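The square stands in the former card cell at crop (455,250), and depth puts it at (0.469, 0.288). Now I refine the spare's pose before gripping it.

```bash
python3 - <<'E'
from h import *
mr=lambda q:[np.round(v,1).tolist() for v in cv2.minAreaRect((q[:,:2]*1000).astype(np.float32))]
S=np.load("scene0.npy",allow_pickle=True).item();T=np.load("top0.npy",allow_pickle=True).item()
def lens(c,xy,lo,hi,name):
    P=cloud(c);f=c["frame"].astype(int);H=P[...,2]
    near=(c["depth"]>0)&(H>lo)&(H<hi)&(np.hypot(P[...,0]-xy[0],P[...,1]-xy[1])<.03)
    g=f.max(2)
    L=near&(g>50)&(g<150);D=near&(g<=150)
    q=P[L];n=np.linalg.svd(q-q.mean(0))[2][2];n*=np.sign(n[0])
    a=P[D];n2=np.linalg.svd(a-a.mean(0))[2][2]
    v=np.array([-n[1],n[0]])
    print(name,"lens",len(q),q.mean(0).round(4),"yaw",np.degrees(np.arctan2(n[1],n[0])).round(1),"all",len(a),a.mean(0).round(4))
lens(S,(.459,.219),.018,.07,"spare");lens(S,(.5371,-.1408),.028,.08,"bay1");lens(S,(.5297,-.2205),.028,.08,"bay0");lens(S,(.5445,-.0611),.028,.08,"sq")
P=cloud(T);f=T["frame"].astype(int);g=f.max(2)
a=np.radians(-8.6);ex=np.array([np.cos(a),np.sin(a)]);ey=np.array([-ex[1],ex[0]])
w=on(T,np.stack(np.meshgrid(np.arange(560),np.arange(420)),-1).reshape(-1,2),.012).reshape(420,560,3)
l=(w[...,:2]-np.array([.459,.2193]));lx=l@ex;ly=l@ey
m=(abs(lx)<.035)&(abs(ly)<.030)
print("cell grey hist",np.histogram(g[m],bins=[0,20,30,40,50,60,70,80,100,255]))
for th in(35,45):
    k=m&(g<th);print(th,k.sum(),mr(w[k]))
    kk=k&(P[...,2]<.022)&(T["depth"]>0);print("low only",mr(w[kk]))
    cv2.imwrite("pics/m.png",np.uint8(k)[225:290,140:200]*255)
E
```

```text
spare lens 95 [0.4615 0.2232 0.0414] yaw 4.7 all 214 [0.4606 0.2188 0.0433]
bay1 lens 133 [ 0.5415 -0.1411  0.0464] yaw -5.6 all 290 [ 0.54   -0.1424  0.0505]
bay0 lens 153 [ 0.533  -0.2225  0.0461] yaw -5.2 all 304 [ 0.5322 -0.222   0.05  ]
sq lens 119 [ 0.5486 -0.0603  0.0462] yaw -4.7 all 294 [ 0.547  -0.0626  0.0503]
cell grey hist (array([  0,  51, 184, 215,  24,  24,  36,  33, 483]), array([  0,  20,  30,  40,  50,  60,  70,  80, 100, 255]))
35 114 [[458.4, 226.2], [45.8, 46.6], 1.1]
low only [[458.5, 220.4], [46.6, 34.2], 2.4]
45 408 [[457.6, 227.3], [47.9, 48.1], 2.4]
low only [[457.9, 220.4], [47.9, 34.2], 2.4]
```

```bash
python3 -m creep '[[[0.6,0,0,-2,0,-4,0],[0.6,0,0,-2.5,0,-4,0],[0.6,0,0,-2,0,-3,0],[0.6,0,0,-0.5,0,0,0],[0.6,0,0,0,0,0,0],[0.6,0,0,0,0,0,0],[0.6,0,1,0,0,0,0],[0.6,0,0,0,0,0,0]]]'; python3 d.py .4585 .221 .0383 3
```

```text
t: 15.4
tool_pos: [0.4655, 0.2202, 0.1124]
orientation: [-1.568, -0.037, 0.034]
force: [0.0, -1.0, -0.1]
opening: 0.0373
t 15.4 pos [0.4655 0.2202 0.1124] d cm [-0.72  7.41  0.09] turn [-0.15 -0.42  0.13] F [ 0.  -1.  -0.1] op 0.0373
```

```bash
python3 -m creep '[[[0.6,-0.7,0,0.1,-0.1,-0.4,0.1],[0.6,0,1.5,0,0,0,0],[0.6,0,1.5,0,0,0,0],[0.6,0,1.5,0,0,0,0],[0.6,0,1,0,0,0,0],[0.6,0,0.5,0,0,0,0],[0.6,0,0,0,0,0,0],[0.6,0,0,0,0,0,0]]]'; python3 d.py .4585 .221 .0383 3
```

```text
t: 16.2
tool_pos: [0.4558, 0.2225, 0.0459]
orientation: [-1.57, -0.041, 0.045]
force: [0.4, -0.1, -0.6]
opening: 0.0372
t 16.2 pos [0.4558 0.2225 0.0459] d cm [ 0.26  0.76 -0.17] turn [-0.01  0.14 -0.12] F [ 0.4 -0.1 -0.6] op 0.0372
```

```bash
python3 -m creep '[[[0.6,0.25,0.3,-0.15,0,0,0],[0.6,0,0.3,0,0,0,0],[0.6,0,0.1,0,0,0,0],[0.6,0,0,0,0,0,0],[0.8,0,0,0,0,0,0],[1,0,0,0,0,0,0],[1,0,0,0,0,0,0],[1,0,0,0,0,0,0]]]' 6; python3 d.py .4585 .221 .0383 3
```

```text
t: 17.0
tool_pos: [0.4603, 0.2216, 0.0407]
orientation: [-1.569, -0.044, 0.042]
force: [-0.8, -0.7, -0.9]
opening: 0.0122
t 17.0 pos [0.4603 0.2216 0.0407] d cm [-0.19  0.23 -0.05] turn [-0.08  0.12  0.09] F [-0.8 -0.7 -0.9] op 0.0122
```

```bash
python3 -m creep '[[[1,0,0,0,0,0,0],[1,0,0,0,0,0,0],[1,0,-0.3,0,0,0,0],[1,0,-1,0,0,0,0],[1,0,-2.5,0,0,0,0],[1,0,-3,0,0,0,0],[1,0,-3,0,0,0,0],[1,0,-1,0,0,0,0]]]' 40; python3 d.py .5435 -.0613 .16 -5.33 -25
```

```text
t: 17.8
tool_pos: [0.4576, 0.2205, 0.1515]
orientation: [-1.571, -0.039, 0.046]
force: [0.9, -0.1, -1.2]
opening: 0.0116
t 17.8 pos [0.4576 0.2205 0.1515] d cm [  7.04  -0.86 -28.61] turn [ -1.8    8.34 -25.21] F [ 0.9 -0.1 -1.2] op 0.0116
```

```bash
python3 -m creep '[[[1,0.7,-0.3,-3,0,1.2,0],[1,0.8,-0.3,-4,0,1.2,0],[1,0.8,0,-4,0,1.2,0],[1,0.8,0,-4,0,1.2,0],[1,0.8,0,-4,0,1.2,0],[1,0.8,0,-4,0,1.2,0],[1,0.8,0,-3,0,0.6,0],[1,0.5,0,-1,0,0,0]]]'; python3 d.py .5435 -.0613 .16 -5.33 0
```

```text
t: 18.6
tool_pos: [0.5162, -0.0574, 0.1585]
orientation: [-1.568, 0.064, -0.064]
force: [0.3, -0.6, -1.6]
opening: 0.0118
t 18.6 pos [ 0.5162 -0.0574  0.1585] d cm [ 2.75 -0.15 -0.17] turn [-0.09  0.68  0.  ] F [ 0.3 -0.6 -1.6] op 0.0118
```

```bash
python3 -m creep '[[[1,1.4,0,-0.1,-0.1,0.7,0],[1,1.3,0,-0.1,0,0,0],[1,0,0,0,0,0,0],[1,0,0,0,0,0,0],[1,0,0,0,0,0,0],[1,0,0,0,0,0,0],[1,0,0,0,0,0,0],[1,0,0,0,0,0,0]]]'; python3 - <<'E'
from h import *
c=cam("scene");P=cloud(c);f=c["frame"].astype(int);s=st();p=np.array(s["tool_pos"])
a=np.radians(-5.33);E=np.array([[np.cos(a),np.sin(a),0],[-np.sin(a),np.cos(a),0],[0,0,1]])
l=(P-p)@E.T*1000;ok=(c["depth"]>0)&(f.max(2)<150)&(abs(l[...,0])<35)&(abs(l[...,1])<35)
for lo,hi in((-42,-37),(-37,-32),(-32,-27),(-12,-8),(-5,5)):
    q=l[ok&(l[...,2]>lo)&(l[...,2]<hi)];print(lo,hi,len(q),np.percentile(q[:,0],[2,98]).round(1),np.percentile(q[:,1],[2,98]).round(1))
g=ok&(f.max(2)>50)&(l[...,2]>-25)&(l[...,2]<25)&(abs(l[...,1])<22);print("lens-ish",np.median(l[g],0).round(1))
uv=proj(c,[p])[0].astype(int);x,y=uv;cv2.imwrite("pics/s3.png",cv2.resize(c["frame"][y-60:y+60,x-80:x+80][...,::-1],(800,600),interpolation=2));print(uv)
E
```

```text
t: 19.4
tool_pos: [0.5411, -0.0605, 0.1557]
orientation: [-1.568, 0.078, -0.07]
force: [-0.2, -0.1, -1.5]
opening: 0.0119
{'t': 19.45, 'q': [-0.2062, 0.0326, 1.7278, 0.0009, 1.3863, -0.112], 'tool_pos': [0.5411, -0.0606, 0.1557], 'orientation': [-1.5678, 0.078, -0.0702], 'force': [0.1205, 0.6339, -1.2568], 'opening': 0.0121}
-42 -37 11 [-10.1  24.2] [-18.3  15.3]
-37 -32 43 [-19.6  25.5] [-18.5  15. ]
-32 -27 145 [-18.1  26. ] [-18.2  16.7]
-12 -8 17 [ 2.8 13. ] [-20.1  19.9]
-5 5 81 [-2.6 20.5] [-22.1  20.4]
lens-ish [18.7 -3.9  6.5]
[241 164]
```

View pics/s3.png

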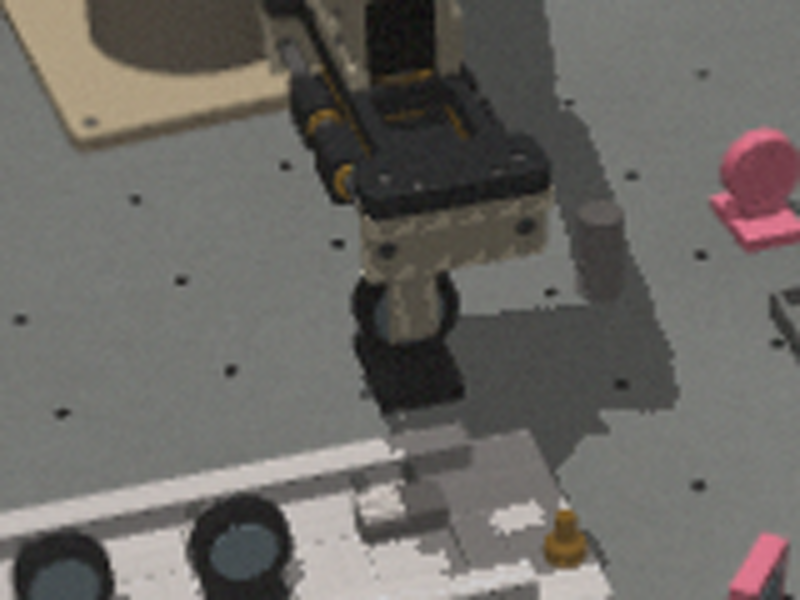

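The picture shows the spare upright in the gripper at (405,330), above the empty bay, with the free jaw at (385,500). Its foot is about 1 mm off centre sideways and square to the tool. I tip it next.

```bash
python3 -m creep '[[[1,0,0,0,0,0,-4],[1,0,0,0,0,0,-5],[1,0,0,0,0,0,-5],[1,0,0,0,0,0,-5],[1,0,0,0,0,0,-4],[1,0,0,0,0,0,-1],[1,0,0,0,0,0,0],[1,0,0,0,0,0,0]]]'; python3 d.py .5400 -.0606 .085 -5.33 -25
```

```text
t: 20.25
tool_pos: [0.5411, -0.0606, 0.1562]
orientation: [-1.563, -0.263, -0.409]
force: [0.7, 0.4, -1.9]
opening: 0.0118
t 20.25 pos [ 0.5411 -0.0606  0.1562] d cm [-3.05  6.43 -0.02] turn [-0.01 -0.09 -0.5 ] F [ 0.7  0.4 -1.9] op 0.0118
```

```bash
python3 -m creep '[[[1,-0.4,0.8,0,0,0,-0.5],[1,-0.8,1.7,0,0,0,0],[1,-0.8,1.7,0,0,0,0],[1,-0.6,1.3,0,0,0,0],[1,-0.3,0.6,0,0,0,0],[1,0,0,0,0,0,0],[1,0,0,0,0,0,0],[1,0,0,0,0,0,0]]]'; python3 d.py .5400 -.0606 .0600 -5.33 -25
```

```text
t: 21.05
tool_pos: [0.5435, -0.0609, 0.0864]
orientation: [-1.562, -0.269, -0.414]
force: [-0.1, 0.3, -2.2]
opening: 0.0119
t 21.05 pos [ 0.5435 -0.0609  0.0864] d cm [-1.43  2.25 -0.  ] turn [-0.02 -0.06 -0.11] F [-0.1  0.3 -2.2] op 0.0119
```

```bash
python3 -m creep '[[[1,-0.35,0.5,0,0,0,-0.1],[1,-0.4,0.6,0,0,0,0],[1,-0.4,0.6,0,0,0,0],[1,-0.2,0.3,0,0,0,0],[1,-0.1,0.2,0,0,0,0],[1,0,0,0,0,0,0],[1,0,0,0,0,0,0],[1,0,0,0,0,0,0]]]'; python3 d.py .5400 -.0606 .0550 -5.33 -25
```

```text
t: 21.85
tool_pos: [0.5406, -0.0609, 0.0601]
orientation: [-1.562, -0.273, -0.418]
force: [-0.4, 0.1, -2.3]
opening: 0.0118
t 21.85 pos [ 0.5406 -0.0609  0.0601] d cm [-0.27  0.44  0.02] turn [ 0.01 -0.05  0.18] F [-0.4  0.1 -2.3] op 0.0118
```

```bash
python3 -m creep '[[[1,-0.1,0.15,0.02,0,0,0],[1,-0.1,0.15,0,0,0,0],[1,-0.07,0.12,0,0,0,0],[1,0,0,0,0,0,0],[1,0,0,0,0,0,0],[1,0,0,0,0,0,0],[1,0,0,0,0,0,0],[1,0,0,0,0,0,0]]]'; python3 d.py .5230 -.0588 .0550 -5.33 -25
```

```text
t: 22.65
tool_pos: [0.5405, -0.0607, 0.0556]
orientation: [-1.562, -0.274, -0.419]
force: [-0.9, -0.5, -2.1]
opening: 0.0116
t 22.65 pos [ 0.5405 -0.0607  0.0556] d cm [-1.61 -0.7   0.03] turn [ 0.02 -0.04  0.26] F [-0.9 -0.5 -2.1] op 0.0116
```

```bash
python3 -m creep '[[[1,-0.23,-0.09,0,0,0,0],[1,-0.23,-0.09,0,0,0,0],[1,-0.23,-0.09,0,0,0,0],[1,-0.23,-0.09,0,0,0,0],[1,-0.23,-0.09,0,0,0,0],[1,-0.2,-0.08,0,0,0,0],[1,0,0,0,0,0,0],[1,0,0,0,0,0,0]]]'; python3 d.py .5216 -.0590 .0550 -5.33 -25
```

```text
t: 23.45
tool_pos: [0.526, -0.0594, 0.0556]
orientation: [-1.562, -0.276, -0.422]
force: [4.3, 0.1, -4.3]
opening: 0.0118
t 23.45 pos [ 0.526  -0.0594  0.0556] d cm [-0.42 -0.13  0.  ] turn [ 0.04 -0.05  0.45] F [ 4.3  0.1 -4.3] op 0.0118
```

```bash
python3 -m creep '[[[1,-0.1,-0.03,0,0,0,0],[1,-0.1,-0.03,0,0,0,0],[1,-0.1,-0.03,0,0,0,0],[1,-0.08,-0.02,0,0,0,0],[1,0,0,0,0,0,0],[1,0,0,0,0,0,0],[1,0,0,0,0,0,0],[1,0,0,0,0,0,0]]]'; python3 d.py .5216 -.0590 .0550 -5.33 -25
```

```text
t: 24.25
tool_pos: [0.5228, -0.0592, 0.0557]
orientation: [-1.562, -0.278, -0.424]
force: [4.2, 0.9, -3.5]
opening: 0.012
t 24.25 pos [ 0.5228 -0.0592  0.0557] d cm [-0.14  0.01  0.  ] turn [ 0.04 -0.06  0.57] F [ 4.2  0.9 -3.5] op 0.012
```

```bash
python3 -m creep '[[[1,-0.08,0,0,0,0,0],[1,-0.06,0.03,0,0,0,0],[1,-0.04,0.03,0,0,0,0],[1,0,0.02,0,0,0,0],[1,0,0,0,0,0,0],[1,0,0,0,0,0,0],[1,0,0,0,0,0,0],[1,0,0,0,0,0,0]]]'; python3 d.py .5216 -.0590 .0550 -5.33 -25
```

```text
t: 25.05
tool_pos: [0.5228, -0.0592, 0.0556]
orientation: [-1.562, -0.28, -0.426]
force: [3.7, 0.5, -2.5]
opening: 0.0119
t 25.05 pos [ 0.5228 -0.0592  0.0556] d cm [-0.14  0.    0.01] turn [ 0.05 -0.06  0.74] F [ 3.7  0.5 -2.5] op 0.0119
```

```bash
python3 -m creep '[[[1,0,0,0,0,0,0],[1,0,0,0,0,0,0],[1,0,0,0,0,0,0],[1,0,0,0,0,0,0],[1,0,0,0,0,0,0],[1,-0.05,0,0,0,0,0],[1,-0.1,-0.03,0,0,0,0],[1,-0.1,-0.03,0,0,0,0]]]'; python3 d.py .5216 -.0590 .0550 -5.33 -25
```

```text
t: 25.85
tool_pos: [0.5208, -0.059, 0.0556]
orientation: [-1.562, -0.281, -0.427]
force: [5.7, 1.3, -0.9]
opening: 0.0117
t 25.85 pos [ 0.5208 -0.059   0.0556] d cm [0.04 0.09 0.01] turn [ 0.05 -0.06  0.82] F [ 5.7  1.3 -0.9] op 0.0117
```

```bash
python3 -m creep '[[[1,0.05,0.07,0,0,0,1.5],[1,0.055,0.07,0,0,0,1.5],[1,0.055,0.07,0,0,0,1.5],[1,0.055,0.07,0,0,0,1.5],[1,0.055,0.07,0,0,0,1.5],[1,0.055,0.07,0,0,0,1.5],[1,0.055,0.07,0,0,0,1.5],[1,0.055,0.07,0,0,0,1.5]]]'; python3 d.py .5285 -.0597 .0526 -5.33 -13.8
```

```text
t: 26.65
tool_pos: [0.5284, -0.0598, 0.0525]
orientation: [-1.573, -0.112, -0.262]
force: [4.3, 1.1, -2.7]
opening: 0.0118
t 26.65 pos [ 0.5284 -0.0598  0.0525] d cm [ 0.02 -0.01  0.01] turn [ 0.06 -0.13 -0.15] F [ 4.3  1.1 -2.7] op 0.0118
```

```bash
python3 -m creep '[[[1,0.035,0.06,0,0,0,1.2],[1,0.035,0.06,0,0,0,1.2],[1,0.035,0.06,0,0,0,1.2],[1,0.035,0.06,0,0,0,1.2],[1,0.035,0.06,0,0,0,1.2],[1,0.035,0.06,0,0,0,1.2],[1,0.035,0.06,0,0,0,1.2],[1,0.035,0.06,0,0,0,1.2]]]'; python3 d.py .5340 -.0602 .0486 -5.33 -4
```

```text
t: 27.45
tool_pos: [0.534, -0.0603, 0.0489]
orientation: [-1.572, 0.027, -0.124]
force: [5.0, 0.6, -0.8]
opening: 0.0117
t 27.45 pos [ 0.534  -0.0603  0.0489] d cm [-0.    0.03  0.01] turn [ 0.04 -0.16 -0.45] F [ 5.   0.6 -0.8] op 0.0117
```

```bash
python3 -m creep '[[[1,0.015,0.04,0,0,0,0.7],[1,0.015,0.04,0,0,0,0.7],[1,0.015,0.04,0,0,0,0.7],[1,0.015,0.04,0,0,0,0.7],[1,0.015,0.04,0,0,0,0.7],[1,0,0.02,0,0,0,0.2],[1,-0.02,0.02,0,0,0,0],[1,-0.02,0.02,0,0,0,0]]]'; python3 d.py .5360 -.0605 .0467 -5.33 0
```

```text
t: 28.25
tool_pos: [0.5363, -0.0605, 0.047]
orientation: [-1.57, 0.081, -0.069]
force: [4.6, -0.1, 1.1]
opening: 0.0121
t 28.25 pos [ 0.5363 -0.0605  0.047 ] d cm [-0.03  0.03  0.  ] turn [ 0.04 -0.16 -0.42] F [ 4.6 -0.1  1.1] op 0.0121
```

```bash
python3 -m creep '[[[1,0,0.02,0,0,0,-0.3],[1,0.05,0.01,0,0,0,0],[1,0.1,0,0,0,0,0],[1,0.1,0,0,0,0,0],[1,0.1,0,0,0,0,0],[1,0.1,0,0,0,0,0],[1,0.05,0,0,0,0,0],[1,0,0,0,0,0,0]]]'; python3 d.py .5435 -.0613 .0467 -5.33 0
```

```text
t: 29.05
tool_pos: [0.5401, -0.0611, 0.0467]
orientation: [-1.57, 0.079, -0.071]
force: [3.1, 0.9, 1.8]
opening: 0.0121
t 29.05 pos [ 0.5401 -0.0611  0.0467] d cm [ 0.34 -0.    0.01] turn [ 0.05 -0.16 -0.28] F [3.1 0.9 1.8] op 0.0121
```

```bash
python3 -m creep '[[[1,0.1,0,0,0,0,-0.1],[1,0.1,0,0,0,0,0],[1,0.05,0,0,0,0,0],[1,0.05,0,0,0,0,0],[1,0.03,0,0,0,0,0],[1,0.03,0,0,0,0,0],[1,0,0,0,0,0,0],[1,0,0,0,0,0,0]]]'; python3 d.py .5435 -.0613 .0467 -5.33 0
```

```text
t: 29.85
tool_pos: [0.5412, -0.0612, 0.0468]
orientation: [-1.57, 0.082, -0.068]
force: [-0.4, 0.7, 4.1]
opening: 0.0121
t 29.85 pos [ 0.5412 -0.0612  0.0468] d cm [0.23 0.   0.01] turn [ 0.05 -0.15 -0.51] F [-0.4  0.7  4.1] op 0.0121
```

```bash
python3 -m creep '[[[1,0,-0.03,0,0,0,-0.5],[1,0.1,-0.01,0,0,0,0],[1,0.1,0,0,0,0,0],[1,0.1,0,0,0,0,0],[1,0.05,0,0,0,0,0],[1,0.05,0,0,0,0,0],[1,0,0,0,0,0,0],[1,0,0,0,0,0,0]]]'; python3 d.py .5435 -.0613 .0467 -5.33 0
```

```text
t: 30.65
tool_pos: [0.5435, -0.0615, 0.0467]
orientation: [-1.57, 0.078, -0.072]
force: [-0.1, 1.0, 3.7]
opening: 0.0119
t 30.65 pos [ 0.5435 -0.0615  0.0467] d cm [ 0.   -0.    0.02] turn [ 0.05 -0.15 -0.23] F [-0.1  1.   3.7] op 0.0119
```

Now at the clamp reference x = 0.5435, with no force along the clamp. I release gently and retreat.

```bash
python3 -m creep '[[[0.95,0,0,0,0,0,0],[0.85,0,0,0,0,0,0],[0.7,0,0,0,0,0,0],[0.6,0,0,0,0,0,0],[0.6,0,-0.5,0,0,0,0],[0.6,0,-1.5,0,0,0,0],[0.6,0,-2.5,0,0,0,0],[0.6,0,-3,0,0,0,0]]]' 10
python3 -m creep '[[[0.6,0,-3,0,0,0,0],[0.6,-3,-1,2,0,0,0],[0.6,-4,0,4,0,0,0],[0.6,-4,0,4,0,0,0],[0.6,-4,0,4,0,0,0],[0.6,-2,0,4,0,0,0],[0.6,0,0,2,0,0,0],[0.6,0,0,0,0,0,0]]]'
python3 - <<'E'
from h import *
car=np.array([.5371,-.1408]);a=np.radians(-5.33);ex=np.array([np.cos(a),np.sin(a)]);ey=np.array([-ex[1],ex[0]])
for n in("top","scene"):
    c=cam(n);P=cloud(c);f=c["frame"].astype(int);H=P[...,2];ok=(c["depth"]>0)&(f.max(2)<110)
    for k in(-1,0,1):
        b=car+k*.08*ey
        q=P[ok&(H>.035)&(H<.085)&(np.hypot(P[...,0]-b[0],P[...,1]-b[1])<.045)];l=(q[:,:2]-car)@np.c_[ex,ey]*1000
        print(n,k,len(q),"z",q[:,2].max().round(4),"x %.1f..%.1f y %.1f..%.1f"%(*np.percentile(l[:,0],[3,97]),*np.percentile(l[:,1],[2,98])))
    if n=="scene": im1=cv2.resize(f.astype(np.uint8)[180:250,130:290],(800,350),interpolation=2)
    else: im2=cv2.resize(f.astype(np.uint8)[185:285,110:440],(800,242),interpolation=2)
cv2.imwrite("pics/s4.png",np.vstack([im1,im2])[...,::-1])
E
```

```text
t: 31.45
tool_pos: [0.5382, -0.0608, 0.1188]
orientation: [-1.569, 0.089, -0.061]
force: [0.7, -0.3, 0.3]
opening: 0.0372
t: 32.25
tool_pos: [0.3996, 0.1474, 0.1787]
orientation: [-1.567, 0.073, -0.083]
force: [-0.7, 0.1, -0.6]
opening: 0.0372
top -1 163 z 0.0697 x -7.6..4.4 y -96.9..-57.6
top 0 164 z 0.0691 x -7.5..4.8 y -19.5..21.5
top 1 163 z 0.0718 x -7.4..4.8 y 59.8..100.5
scene -1 265 z 0.0698 x -7.2..6.9 y -100.6..-60.4
scene 0 251 z 0.0675 x -7.3..6.8 y -21.4..19.2
scene 1 243 z 0.0692 x -6.0..7.1 y 57.9..97.6
```

View pics/s4.png

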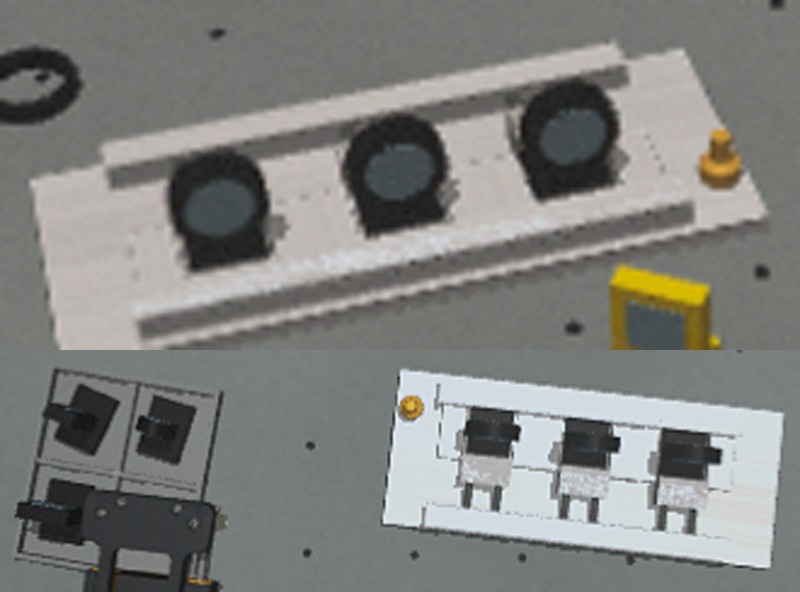

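The picture shows three large round modules lined up on the carrier at (220,210), (395,172) and (568,135). In the top view the new head spans the same clamp direction range as its neighbours (-7.4..4.8 against -7.5..4.8 mm), and its jaw stands level with theirs. The square is still upright in its cell at (50,510), and the arm is clear, so I hand in.

```bash
python3 - <<'E'
from h import *
st();print(robot.close_job())
E
```

```text
{'t': 32.35, 'q': [0.2286, -0.3392, 2.0189, -0.0004, 1.4564, 0.3297], 'tool_pos': [0.4001, 0.1455, 0.1783], 'orientation': [-1.5682, 0.0751, -0.0836], 'force': [0.3956, 0.0783, 0.2996], 'opening': 0.0374}
the job is handed in; nothing more can be done
None
```

I swapped the two modules and handed the job in at 32.4 s, with no verdict reported. I worked the square out of the left-hand bay (+80 mm) and stood it in the card cell. I then clamped the large round spare in that bay.

**What the last checks showed:**
- **Spare along the clamp:** its head spans -7.4 to 4.8 mm, and the other two span -7.6/-7.5 to 4.4/4.8 mm. The tool let go at x = 0.5435, the same place where it had gripped the clamped square.
- **Spare height:** the tool was at the height worked out for a foot flat on the floor. Head top heights agree with the neighbours in the scene camera. The top camera read about 2 mm higher for the spare (71.8 against 69 to 70 mm), which I took as depth noise.
- **Spare sideways:** it sits within about 2 mm of the bay's centre.
- **Right modules:** `round_a` and `round_b` match their starting measurements to about 0.5 mm.
- **Square:** after release its head was at (0.469, 0.288), close to the card position of about (0.468, 0.2885). It was upright then, but the gripper partly hid it in the last top picture.
- **Hitch on the way in:** the spare stuck about 2 mm short, I think from friction on the bay floor. I lifted it slightly and it slid home.

I did not measure the jaw position or the spare's tilt directly. I judged them from the head positions and the pictures. The wrist force I read after each move never passed about 12 N.

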